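Make up the carving kit and the turning kit

TASK

Make up two kits in the plywood trays. In the long tray lay the long gouge lengthwise in one compartment and the sharpening stone lengthwise in the other; in the short tray lay the short palm gouge lengthwise in one compartment, and in the other stack the two steel faceplates face to face, the one standing hub down on the floor and the hub-up one on top with the rims lined up. Everything lies flat and let go; leave the mallet, the brush and the tin where they are.

Things in the scene. Friction and masses are not known exactly. Their poses are not given: they have to be found in the camera images.
- long_tray: Fixed open plywood tray, the longer of the two: outer 195 x 230 mm, 17 mm high, walls and divider 5 mm thick, floor top 5 mm above the bench. Its divider runs along y, the tray's long direction, and makes two equal compartments, each 90 mm in x by 220 mm in y inside, centred at x = +47.5 and -47.5 mm. Origin at the centre of the underside, z up, turned up to 0.2 rad in yaw.
- short_tray: Fixed open plywood tray, the shorter of the two: outer 195 x 160 mm, 17 mm high, walls and divider 5 mm thick, floor top 5 mm above the bench. Its divider runs along y, the tray's shorter direction, and makes two equal compartments, each 90 mm in x by 150 mm in y inside, centred at x = +47.5 and -47.5 mm. Origin at the centre of the underside, z up, turned up to 0.2 rad in yaw.
- long_gouge: Carving gouge 180 mm long, lying flat: pale wooden handle of rounded square section, 110 mm long, 26 mm wide, 22 mm high, then brass ferrule and steel blade (at most 18 mm wide, clear of the bench). Origin at mid-length on the underside; x along the tool towards the blade. The handle spans x = -90 to +20 mm; grip it across at x = -35 mm. 0.14 kg.
- palm_gouge: Short palm gouge 100 mm long, lying flat: pale wooden handle with a 34 mm wide, 24 mm high butt from x = -50 to -32 mm, then 24 mm wide and 22 mm high to x = +10 mm, then brass ferrule and steel blade. Origin at mid-length on the underside; x along the tool towards the blade. Grip the 24 mm part across at x = -12 mm. 0.07 kg.
- stone: Grey sharpening stone, a plain bar 90 (x) x 36 (y) x 20 (z) mm lying flat. Origin at the centre of the underside. 0.16 kg.
- plate_hub_down: Steel lathe faceplate, hat-shaped, standing hub down with its broad flat face up: flange 60 mm in diameter and 8 mm thick on top (z = 20 to 28 mm), hub 36 mm in diameter and 20 mm high below. Origin at the centre of the hub's underside, z up. The flange's rim can be gripped. 0.3 kg.
- plate_hub_up: The same steel faceplate the other way up, hub up: flange 60 mm in diameter lying on the bench (z = 0 to 8 mm), hub 36 mm in diameter above it (z = 8 to 28 mm), which can be gripped. Origin at the centre of the flange's face (the underside), z up. 0.3 kg.
- mallet: Bystander: carver's round brass mallet with dark wooden handle, 170 mm long, 54 mm thick, lying on the bench. Leave alone.
- brush: Bystander: wooden-handled bench brush 160 mm long, lying on the bench. Leave alone.
- wax_tin: Bystander: round metal tin 72 mm in diameter, 50 mm high. Leave alone.
Things that resemble listed ones, but are neither listed nor needed, are in the scene too. Leave any black look-alike of the long_gouge alone. What is shaped like the stone but green is not meant.

How it is judged:
By the outcome, as a careful person would: the job done as asked, in the order asked, and still so for the second after the job is handed in, with the robot touching nothing.
It also fails if it takes over 128 s, if anything falls off the work surface, if the arm or the gripper's body presses on something with over 40 N, if the wrist force passes 120 N, or if a joint passes its speed limit or range.

ROBOT

A 6-joint arm with a two-finger parallel gripper is mounted at the origin on the work surface. World frame = base frame: x ahead of the robot, y to its left, z up, the work surface at z = 0. Lengths are in m, angles in rad, forces in N, time in s.
With the tool pointing down it reaches from about 0.425 to 0.95 m from the base axis. Payload 3.5 kg.
Tool frame: the origin (TCP) lies at the very end of the fingers, on their centre line; the grasp point (between the pads) lies 19 mm behind it; x points along the fingers, z is the direction in which the jaws open and shut, and the axes are right-handed (so a half turn about x gives the same grasp; the last joint's range is limited). The gripper opens to 85 mm and grips with 20 to 120 N. Pads are 22 mm wide; open, the fingers measure 114 mm over their backs; the gripper's body (76 mm by 85 mm) begins 54 mm behind the grasp point. The pads swing forward as they close: fully open they stand 13 mm farther back than shut.
Start: joints at [1.022, 0.286, 1.577, -0, 1.279, -0.15], TCP at [0.262, 0.622, 0.192] pointing down, gripper open.
Joint ranges: [-2.77, 2.77], [-0.9, 2.22], [0.21, 2.48], [-1.53, 4.67], [0.24, 2.81], [-2.84, 2.84]. Speed limits (rad/s): [2.79, 2.79, 3.14, 3.14, 3.14, 3.14].

INTERFACE

Orientations are given as a unit quaternion [x, y, z, w].
In Python, from plant import ctrl, cams gives the robot as it stands.
- The arm moves only by the tool play_rows, never from a script. Its argument "rows" is a list of rows, each a list of 3 entries, a list of its own where there are three numbers: the opening in per cent of the stroke, from 0 (shut) to 100 (fully open), then the shift along the tool's x, y, z in units of 0.3 m (1.0 is 0.3 m), then the turn, a rotation vector about the tool's x, y, z in units of pi/2 rad (1.0 is pi/2 rad). A call has 1 to 10 rows; each row is the pose to reach, as a shift and turn from the pose commanded when the call began, along the tool's axes at that moment; what a row does not reach only later rows make up. A row lasts 1/12 s, in which the tool goes at most 41.7 mm and 7.16 degrees, less where a joint would pass 70% of its speed; a pose out of reach is approached as far as the arm can. A call with a number of a shift or a turn outside -1 to 1 is refused whole. A call with a gripper value outside its range is refused whole. The fingers move at their own pace and stop on an object; "force" is the grip in N (left out, the last holds). Time passes only in rows, so rows that repeat a pose let the fingers close. It gives the time, the measured TCP pose, the force and the opening at its end, in the units of the state.
- ctrl.get_state(): the state, without advancing time (a new reading comes with each control period).
- cams.read_camera(name): name is "scene" or "side" or "wrist"; returns a dict with "color" (400x640x3 uint8, red, green, blue), "fx", "fy", "cx", "cy" (pixels), "k1" (the pictures are not rectified: a ray, as slopes to the right and down, at radius r is drawn at 1 + k1 r^2 times it, then the intrinsics apply), "view" (4x4, takes a point from world to camera coordinates). Camera axes: x right, y down, z forward; pixel columns grow to the right and rows downward; lengths in m; the calibration is good to about 2 mm. A picture is of the moment at which its call begins. There is no depth.
- ctrl.sign_off(): hands the job in, once; it reports no verdict.
The state is a dict: "time": time; "qpos": joint angles; "dq": joint speeds; "joint_efforts": joint torques, N m; "eef_pos": TCP position; "tcp_rot": TCP orientation; "contact_force": force on the tool from outside, world axes, zero at the start; "wrist_torque": the same for the moment, N m; "opening": opening from 0.0 (shut) to 1.0 (fully open).
Only numpy, scipy, OpenCV 4.12 (cv2) and the standard library are available. Lean on these libraries where they do the work, as an engineer would, in place of code of your own. Each camera call takes 0.05 s, during which the arm holds its last target. There are 200 camera calls.

## Working session

There is one attempt and no reset: what is moved stays moved. The work goes in short steps, Python scripts to look and compute and a tool call to move; the robot and the scene stay as the last step left them, time stands still between calls to the robot, and variables do not carry over. Pictures are saved under pics/ and viewed, about 12 in all and at most 16, crops included, and the job is handed in when it is done.

Besides the shell and the picture viewer there is one more tool, called by a JSON object that holds its "op" and its "data". play_rows: Moves the arm, as the interface text tells. Shifts and turns lie within -1 to 1; 1 stands for 0.3 m of shift or pi/2 rad of turn. Its arguments: {"type":"object","properties":{"rows":{"type":"array"},"force":{"type":"number"}},"required":["rows"]}

```bash
ls; mkdir -p pics; python3 - <<'E'
from plant import ctrl,cams
import cv2,numpy as np
s=ctrl.get_state(); print({k:np.round(v,3).tolist() for k,v in s.items()})
for n in ("scene","side","wrist"):
    c=cams.read_camera(n); cv2.imwrite(f"pics/{n}0.png",c["color"][:,:,::-1])
    print(n,c["fx"],c["fy"],c["cx"],c["cy"],c["k1"],np.round(c["view"],3).tolist())
E
```

```text
pics
{'time': 0.0, 'qpos': [1.022, 0.287, 1.578, 0.0, 1.279, -0.15], 'dq': [-0.0, 0.0, -0.0, -0.001, 0.0, 0.0], 'joint_efforts': [0.002, -40.597, -29.264, -0.0, 0.006, 0.0], 'eef_pos': [0.262, 0.621, 0.191], 'tcp_rot': [-0.391, 0.59, 0.391, 0.588], 'contact_force': [0.421, 0.063, 0.26], 'wrist_torque': [-0.015, -0.003, -0.022], 'opening': 0.999}
scene 374.82114699193767 374.82114699193767 318.1415395464292 196.05606335063132 -0.0661365368018737 [[-0.354, 0.935, 0.006, 0.086], [0.557, 0.216, -0.802, -0.335], [-0.751, -0.281, -0.597, 1.519], [0.0, 0.0, 0.0, 1.0]]
side 421.2606662241975 421.2606662241975 319.5435663466139 197.16835463454356 -0.017410390246832774 [[0.836, -0.549, -0.001, -0.414], [-0.277, -0.421, -0.864, 0.244], [0.474, 0.722, -0.504, 0.947], [0.0, 0.0, 0.0, 1.0]]
wrist 340.96406506370914 340.96406506370914 322.0385962523904 196.15013388974037 -0.05763907285776431 [[0.389, 0.921, -0.002, -0.674], [0.88, -0.371, 0.297, -0.039], [0.272, -0.118, -0.955, 0.38], [0.0, 0.0, 0.0, 1.0]]
```

View pics/scene0.png

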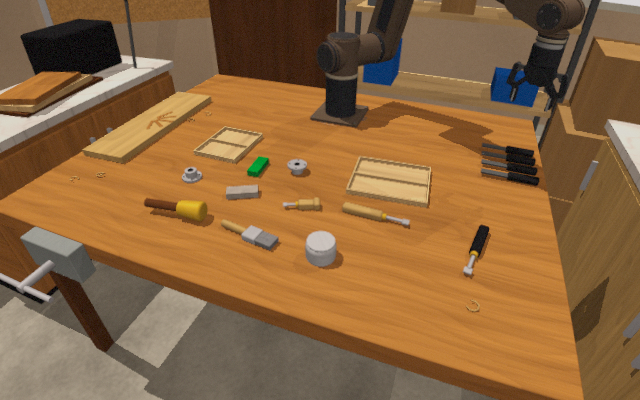

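View pics/side0.png

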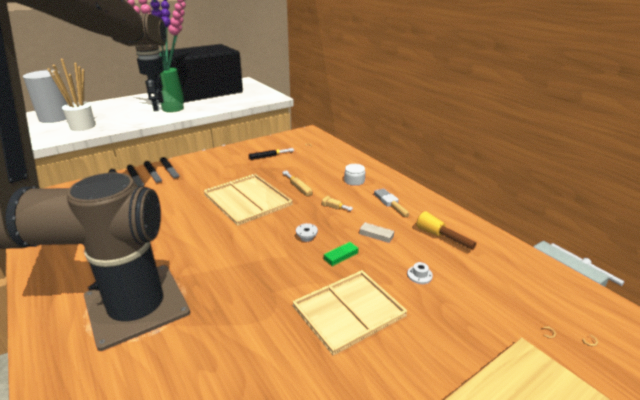

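Scene view: long tray (390,181), short tray (229,145), long gouge (375,215) vs black look-alikes (478,250) and (510,160); palm gouge (302,205); stone (242,192) vs green block (258,167); plates at (297,167) (seems hub down) and (192,174) (hub up). Now one close crop of each camera to check and measure.

```bash
cat > h.py <<'E'
import numpy as np,cv2
from plant import ctrl,cams
from scipy.spatial.transform import Rotation as R
def K(c): return np.array([[c["fx"],0,c["cx"]],[0,c["fy"],c["cy"]],[0,0,1.]])
# radial model: drawn = ray*(1+k1 r^2) -> cv2 distortion [k1,0,0,0]
def px2w(c,uv,z):
    uv=np.array(uv,float).reshape(-1,1,2); z=np.broadcast_to(z,len(uv))
    n=cv2.undistortPoints(uv,K(c),np.array([c["k1"],0,0,0.])).reshape(-1,2)
    V=np.array(c["view"]); o=-V[:3,:3].T@V[:3,3]
    d=np.c_[n,np.ones(len(n))]@V[:3,:3]
    return o+d*((z-o[2])/d[:,2])[:,None]
def w2px(c,P):
    V=np.array(c["view"]); 
    return cv2.projectPoints(np.array(P,float).reshape(-1,1,3),cv2.Rodrigues(V[:3,:3])[0],V[:3,3],K(c),np.array([c["k1"],0,0,0.]))[0].reshape(-1,2)
def crop(c,x0,y0,x1,y1,f,name):
    im=cv2.resize(c["color"][y0:y1,x0:x1,::-1],None,fx=f,fy=f,interpolation=cv2.INTER_CUBIC)
    cv2.imwrite(name,im)
E
python3 - <<'E'
from h import *
c=cams.read_camera("scene"); crop(c,170,120,436,240,3,"pics/sc1.png")
c=cams.read_camera("side"); crop(c,200,160,440,350,3,"pics/si1.png")
E
```

```text
(no output)
```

View pics/sc1.png

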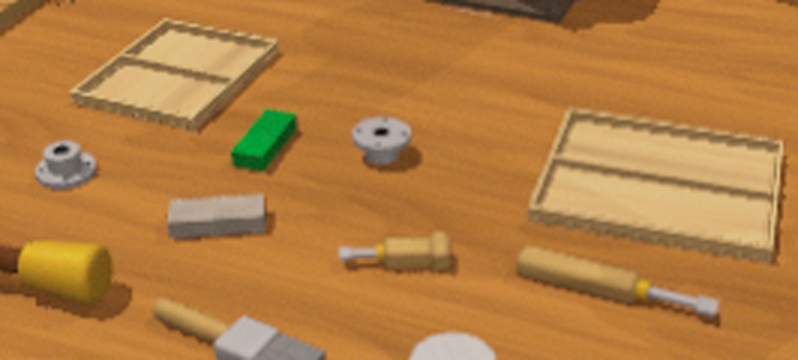

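View pics/si1.png

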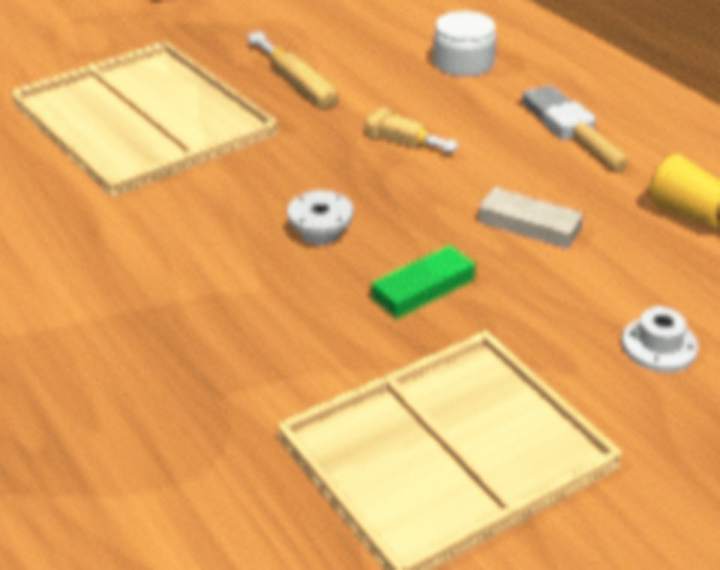

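```bash
python3 - <<'E'
from h import *
D={"ltray":(.017,[(570,108),(783,142),(772,248),(530,210)],[(165,44),(275,123),(112,185),(14,93)]),
"stray":(.017,[(165,19),(277,39),(196,120),(72,94)],[(487,333),(619,452),(402,570),(280,428)]),
"stone":(.02,[(168,200),(263,194),(265,214),(171,221)],[(497,188),(581,216),(570,235),(480,208)]),
"lg":(.011,[(520,260),(716,306)],[(332,100),(254,38)]),
"pg":(.012,[(451,252),(340,254)],[(370,124),(456,148)]),
"hubdown":(.028,[(382,132)],[(320,210)]),
"hubup":(.028,[(65,148)],[(664,321)]),}
np.set_printoptions(precision=4,suppress=True)
S=[(cams.read_camera("scene"),170,120,1),(cams.read_camera("side"),200,160,2)]
for k,v in D.items():
    for c,x0,y0,i in S:
        p=px2w(c,(np.array(v[i],float)+.5)/3-.5+[x0,y0],v[0])[:,:2]
        e=np.roll(p,-1,0)-p
        print(k,i,"ctr",p.mean(0),"r",np.hypot(*p.mean(0)),"len",np.hypot(*e.T),"yaw",np.arctan2(e[:,1],e[:,0]))
E
```

```text
ltray 1 ctr [0.412  0.2955] r 0.5070271555865887 len [0.2267 0.1894 0.225  0.1978] yaw [ 1.6382  0.0713 -1.466  -3.061 ]
ltray 2 ctr [0.4079 0.2892] r 0.49999283168807523 len [0.2269 0.1897 0.2264 0.1884] yaw [-1.496  -3.0618  1.6397  0.0825]
stray 1 ctr [ 0.3937 -0.2712] r 0.4780508224041077 len [0.1555 0.1981 0.1583 0.1975] yaw [ 1.5812  0.0349 -1.5636 -3.1208]
stray 2 ctr [ 0.3901 -0.2783] r 0.47923667793089825 len [0.1561 0.1907 0.1551 0.1943] yaw [-1.5838  3.1395  1.5807  0.0034]
stone 1 ctr [ 0.6271 -0.0852] r 0.6328819313164835 len [0.0902 0.0333 0.087  0.0351] yaw [ 2.0517  0.548  -1.0725 -2.5046]
stone 2 ctr [ 0.6261 -0.09  ] r 0.6325753219230628 len [0.0865 0.033  0.0885 0.0384] yaw [-1.1482 -2.6023  2.056   0.4749]
lg 1 ctr [0.5893 0.2919] r 0.6576369760496371 len [0.177 0.177] yaw [ 1.5708 -1.5708]
lg 2 ctr [0.5922 0.289 ] r 0.658970406447273 len [0.1761 0.1761] yaw [ 1.5604 -1.5812]
pg 1 ctr [0.6216 0.0955] r 0.6288707589187682 len [0.1005 0.1005] yaw [-1.1709  1.9707]
pg 2 ctr [0.6198 0.0911] r 0.6264252428038692 len [0.0989 0.0989] yaw [-1.0826  2.059 ]
hubdown 1 ctr [0.4589 0.0123] r 0.45906567540347387 len [0.] yaw [0.]
hubdown 2 ctr [0.4581 0.0095] r 0.4581500165896145 len [0.] yaw [0.]
hubup 1 ctr [ 0.6024 -0.2746] r 0.6620348778634015 len [0.] yaw [0.]
hubup 2 ctr [ 0.6075 -0.2773] r 0.6678341788559742 len [0.] yaw [0.]
```

```bash
cat >> h.py <<'E'
np.set_printoptions(precision=4,suppress=True)
def to(p,yaw):
    "shift and turn units from the measured pose to TCP p, tool down, jaw axis at yaw (mod pi, nearest)"
    s=ctrl.get_state(); R0=R.from_quat(s["tcp_rot"]); z0=R0.as_matrix()[:,2]
    y0=np.arctan2(z0[1],z0[0]); yaw=y0+(yaw-y0+np.pi/2)%np.pi-np.pi/2
    z=np.array([np.cos(yaw),np.sin(yaw),0]); x=np.array([0,0,-1.])
    R1=R.from_matrix(np.c_[x,np.cross(z,x),z])
    print("t",round(s["time"],2),"pos",s["eef_pos"],"F",s["contact_force"],"op",round(s["opening"],3),"yaw0",round(y0,3),"yaw",round(yaw,3),"q6",round(s["qpos"][5],2))
    print(" shift",R0.inv().apply(np.array(p)-s["eef_pos"])/.3,"turn",(R0.inv()*R1).as_rotvec()/(np.pi/2))
E
python3 - <<'E'
from h import *
to([.565,.255,.15],0.)
c=cams.read_camera("wrist"); print(w2px(c,[ctrl.get_state()["eef_pos"]]))
V=np.array(c["view"]); print("cam pos",-V[:3,:3].T@V[:3,3])
E
```

```text
t 0.35 pos [0.262  0.6219 0.1921] F [-0.8258  0.7391 -0.7544] op 1.002 yaw0 1.172 yaw 0.0 q6 -0.15
 shift [ 0.1406 -1.4057 -0.7347] turn [ 0.7461 -0.0004  0.0002]
[[322.2777 227.1063]]
cam pos [0.1929 0.6511 0.3736]
```

View pics/wrist0.png

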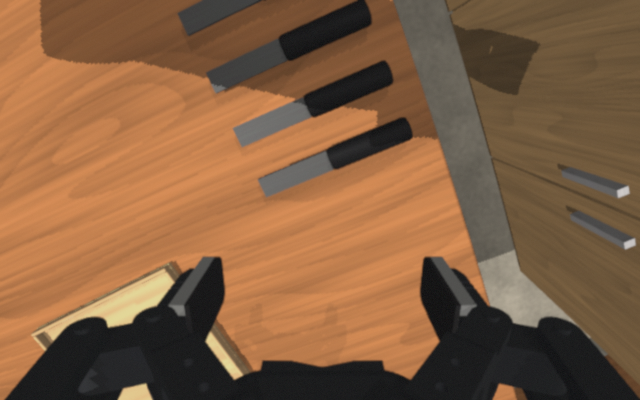

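The wrist view shows both fingertips at about (222,258) and (424,258), with chisels and the long tray's corner below. That puts the TCP at (322,227), ahead of the open fingers. Heading for the long gouge.

{"op": "play_rows", "data": {"rows": [[100,[0.05,-0.47,-0.24],[0.4,0,0]],[100,[0.1,-0.93,-0.49],[0.746,0,0]],[100,[0.1,-0.93,-0.49],[0.746,0,0]],[100,[0.1,-0.93,-0.49],[0.746,0,0]],[100,[0.1,-0.93,-0.49],[0.746,0,0]],[100,[0.1,-0.93,-0.49],[0.746,0,0]],[100,[0.1,-0.93,-0.49],[0.746,0,0]],[100,[0.1,-0.93,-0.49],[0.746,0,0]],[100,[0.1,-0.93,-0.49],[0.746,0,0]],[100,[0.1,-0.93,-0.49],[0.746,0,0]]], "force": 40}}

```text
time: 1.23
eef_pos: [0.4634, 0.3765, 0.1623]
tcp_rot: [0.003, 0.707, -0.003, 0.707]
contact_force: [-0.5, 0.3, 0.1]
opening: 1.003
```

```bash
python3 - <<'E'
from h import *
to([.590,.255,.15],0.)
E
```

```text
t 1.23 pos [0.4634 0.3765 0.1623] F [-0.4652  0.2655  0.085 ] op 1.003 yaw0 -0.008 yaw 0.0 q6 0.52
 shift [ 0.0409 -0.4013  0.4255] turn [-0.0054 -0.0002  0.0001]
```

{"op": "play_rows", "data": {"rows": [[50,[0.04,-0.4,0.425],[-0.005,0,0]],[50,[0.04,-0.4,0.425],[-0.005,0,0]],[50,[0.04,-0.4,0.425],[-0.005,0,0]],[50,[0.04,-0.4,0.425],[-0.005,0,0]],[50,[0.04,-0.4,0.425],[-0.005,0,0]],[50,[0.04,-0.4,0.425],[-0.005,0,0]],[50,[0.04,-0.4,0.425],[-0.005,0,0]]]}}

```text
time: 1.82
eef_pos: [0.5894, 0.2582, 0.1502]
tcp_rot: [-0.002, 0.707, 0.003, 0.707]
contact_force: [0.4, 0.5, 0.1]
opening: 0.5
```

```bash
python3 - <<'E'
from h import *
to([.590,.255,.02],0.)
c=cams.read_camera("wrist"); cv2.imwrite("pics/w1.png",c["color"][:,:,::-1])
print(w2px(c,[[.591,.255,.022],[.591,.38,.011],[.591,.20,.011]]), w2px(c,[ctrl.get_state()["eef_pos"]]))
E
```

```text
t 1.82 pos [0.5894 0.2582 0.1502] F [0.3509 0.4936 0.0571] op 0.5 yaw0 0.007 yaw 0.0 q6 0.25
 shift [ 0.4339 -0.0109  0.0025] turn [ 0.0043 -0.0007 -0.0003]
[[323.1532 178.1688]
 [324.1383  35.6952]
 [322.7525 228.0831]] [[319.6942 226.6358]]
```

View pics/w1.png

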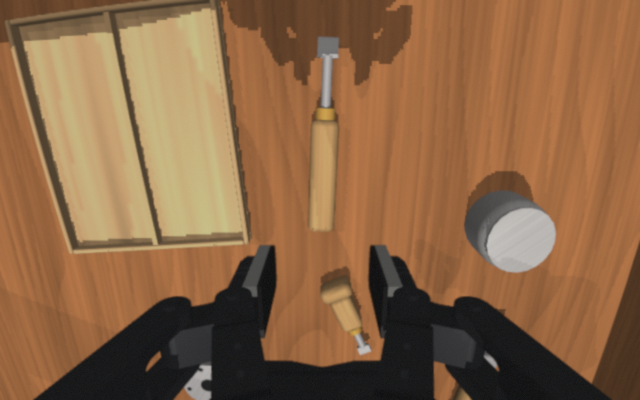

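The wrist view shows the long gouge from its butt (321,230) to its tip (328,38), the long tray's corners at (10,22), (217,1), (247,243) and (72,250), and the palm gouge from (336,292) to (363,352).

```bash
python3 - <<'E'
from h import *
c=cams.read_camera("wrist")
print("gouge",px2w(c,[(321,231),(324,122),(328,38)],[.004,.022,.011])[:,:2])
p=px2w(c,[(10,22),(217,1),(247,243),(72,250)],.017)[:,:2];e=np.roll(p,-1,0)-p
print("tray",p,p.mean(0),np.hypot(*e.T),np.arctan2(e[:,1],e[:,0]))
print("palm",px2w(c,[(336,292),(363,352)],[.022,.01])[:,:2])
E
```

```text
gouge [[0.5888 0.1945]
 [0.5908 0.3075]
 [0.5936 0.379 ]]
tray [[0.3099 0.397 ]
 [0.5001 0.4074]
 [0.5138 0.1862]
 [0.3257 0.1748]] [0.4124 0.2913] [0.1904 0.2217 0.1884 0.2228] [ 0.0545 -1.5088 -3.0813  1.642 ]
palm [[0.605  0.133 ]
 [0.639  0.0438]]
```

{"op": "play_rows", "data": {"rows": [[50,[0.14,-0.016,0.002],[-0.02,0,0]],[50,[0.27,-0.016,0.002],[-0.02,0,0]],[50,[0.38,-0.016,0.002],[-0.02,0,0]],[50,[0.44,-0.016,0.002],[-0.02,0,0]],[50,[0.475,-0.016,0.002],[-0.02,0,0]],[50,[0.485,-0.016,0.002],[-0.02,0,0]],[50,[0.485,-0.016,0.002],[-0.02,0,0]]]}}

```text
time: 2.5
eef_pos: [0.5898, 0.2545, 0.0051]
tcp_rot: [-0.014, 0.707, 0.015, 0.707]
contact_force: [0.2, -0.3, 0.4]
opening: 0.498
```

{"op": "play_rows", "data": {"rows": [[0,[0,0,0],[0,0,0]],[0,[0,0,0],[0,0,0]],[0,[0,0,0],[0,0,0]],[0,[0,0,0],[0,0,0]],[0,[0,0,0],[0,0,0]],[0,[0,0,0],[0,0,0]]], "force": 40}}

```text
time: 3.0
eef_pos: [0.5905, 0.2534, 0.0054]
tcp_rot: [-0.014, 0.707, 0.014, 0.707]
contact_force: [-0.6, -0.2, 0.6]
opening: -0.002
```

The gripper closed on nothing, so I'm looking before I move anything.

```bash
python3 - <<'E'
from h import *
c=cams.read_camera("wrist"); cs=cams.read_camera("scene")
a=c["color"][:,:,::-1]
b=cv2.resize(cs["color"][120:260,300:460,::-1],None,fx=2.5,fy=2.5,interpolation=cv2.INTER_CUBIC)
cv2.imwrite("pics/w2.png",np.hstack([cv2.resize(a,None,fx=.625,fy=.625),b[:250]])if 0 else np.vstack([cv2.resize(a[100:],(400,187)),b]))
to([.590,.255,.02],0.)
E
```

```text
t 3.1 pos [0.5904 0.2534 0.0051] F [0.0956 0.1888 0.1442] op -0.0 yaw0 0.039 yaw 0.0 q6 0.21
 shift [-0.0497  0.0055 -0.001 ] turn [ 0.025   0.0001 -0.    ]
```

View pics/w2.png

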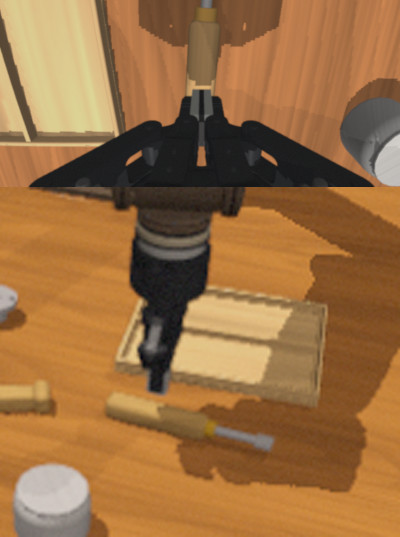

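The shut fingertips seem to hover above the handle: the scene view puts them at about (363,201), the wrist view at v≈247 instead of 227. I'll measure the true tip height.

```bash
python3 - <<'E'
from h import *
p=ctrl.get_state()["eef_pos"]
w,s,d=[cams.read_camera(n) for n in ("wrist","scene","side")]
for b in (0,.01,.02,.03,.04):
    q=[p+[0,0,b]]; print(b,w2px(w,q)[0],w2px(s,q)[0],w2px(d,q)[0])
u,v=w2px(w,[p])[0]; 
A=cv2.resize(w["color"][190:310,260:380,::-1],(390,390),interpolation=cv2.INTER_CUBIC)
B=[cv2.resize(c["color"][int(y)-50:int(y)+15,int(x)-32:int(x)+33,::-1],(195,195),interpolation=cv2.INTER_CUBIC) for c in (s,d) for x,y in [w2px(c,[p])[0]]]
for c in (s,d): print("crop origin",w2px(c,[p])[0].astype(int)-[32,50],"x3")
cv2.imwrite("pics/tip.png",np.hstack([A,np.vstack(B)]))
E
```

```text
0 [320.7702 227.8569] [360.5957 212.4757] [301.7579 188.1232]
0.01 [320.6983 234.9203] [360.8757 209.5572] [301.6922 185.4948]
0.02 [320.6186 242.7406] [361.1588 206.6032] [301.6261 182.8476]
0.03 [320.5301 251.4445] [361.4449 203.6131] [301.5595 180.1812]
0.04 [320.431  261.1884] [361.7342 200.5863] [301.4924 177.4956]
crop origin [328 162] x3
crop origin [269 138] x3
```

View pics/tip.png

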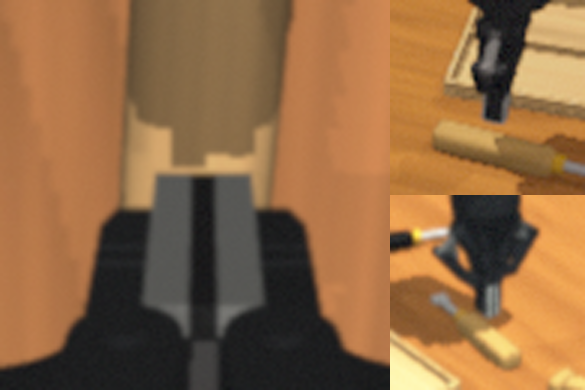

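The tips read about 35 mm too high in both fixed views, and shutting on thin air at z=5 mm confirms they are at least 17 mm above the reported TCP. I'll open and go down in small steps, watching the force.

{"op": "play_rows", "data": {"rows": [[50,[0,0,0],[0.04,0,0]],[50,[0,0,0],[0.04,0,0]],[50,[0,0,0],[0.04,0,0]],[50,[0.02,0,0],[0.04,0,0]],[50,[0.04,0,0],[0.04,0,0]],[50,[0.04,0,0],[0.04,0,0]]]}}

```text
time: 3.75
eef_pos: [0.5888, 0.2531, -0.0091]
tcp_rot: [0.008, 0.708, -0.008, 0.706]
contact_force: [-1.0, 0.6, 0.1]
opening: 0.502
```

{"op": "play_rows", "data": {"rows": [[50,[0.01,0,0],[0,0,0]],[50,[0.02,0,0],[0,0,0]],[50,[0.02,0,0],[0,0,0]]]}}

```text
time: 4.0
eef_pos: [0.5897, 0.2533, -0.014]
tcp_rot: [0.008, 0.708, -0.008, 0.707]
contact_force: [-0.3, 0.1, 0.2]
opening: 0.499
```

```bash
python3 - <<'E'
from h import *
to([.59,.2535,.005],-.02)
s,d=[cams.read_camera(n) for n in ("scene","side")]
B=[cv2.resize(c["color"][y:y+80,x:x+80,::-1],(390,390),interpolation=cv2.INTER_CUBIC) for c,x,y in ((s,320,155),(d,262,130))]
cv2.imwrite("pics/tip2.png",np.hstack(B))
E
```

```text
t 4.0 pos [ 0.5897  0.2533 -0.014 ] F [-0.3434  0.0917  0.2252] op 0.499 yaw0 -0.023 yaw -0.02 q6 0.27
 shift [-0.0634  0.0006  0.0009] turn [-0.0021 -0.0009  0.0002]
```

View pics/tip2.png

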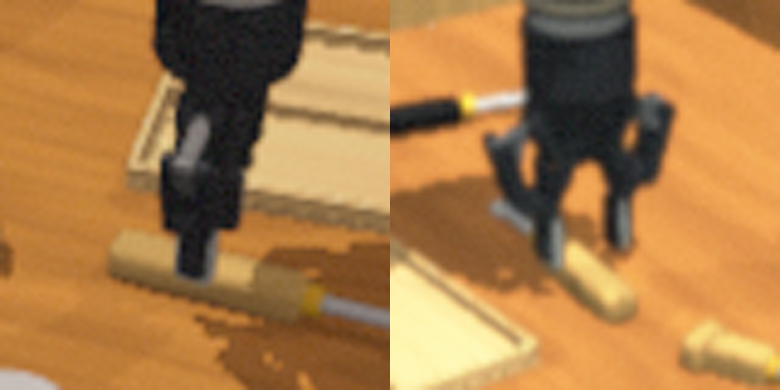

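The fingers straddle the handle in both views with the tips still high, and there is no contact at reported z = −14 mm. Carrying on down gently.

{"op": "play_rows", "data": {"rows": [[50,[0.02,0,0],[0,0,0]],[50,[0.034,0,0],[0,0,0]],[50,[0.034,0,0],[0,0,0]]]}}

```text
time: 4.35
eef_pos: [0.5893, 0.2532, -0.0246]
tcp_rot: [0.008, 0.708, -0.008, 0.706]
contact_force: [-0.6, 0.1, -0.3]
opening: 0.502
```

{"op": "play_rows", "data": {"rows": [[50,[0.01,0,0],[0,0,0]],[50,[0.01,0,0],[0,0,0]]]}}

```text
time: 4.52
eef_pos: [0.5898, 0.2534, -0.027]
tcp_rot: [0.008, 0.707, -0.008, 0.707]
contact_force: [0.7, 0.3, 0.3]
opening: 0.5
```

{"op": "play_rows", "data": {"rows": [[0,[0,0,0],[0,0,0]],[0,[0,0,0],[0,0,0]],[0,[0,0,0],[0,0,0]],[0,[0,0,0],[0,0,0]],[0,[0,0,0],[0,0,0]]], "force": 40}}

```text
time: 4.93
eef_pos: [0.5905, 0.2535, -0.0261]
tcp_rot: [0.008, 0.707, -0.008, 0.707]
contact_force: [0.3, 0.4, 1.0]
opening: 0.29
```

Gripped: the opening of 0.29 is about 25 mm, which matches the handle. Lifting and carrying it to the long tray's +x compartment.

{"op": "play_rows", "data": {"rows": [[0,[-0.1,0,0],[0,0,0]],[0,[-0.23,0,0],[0,0,0]],[0,[-0.27,0.005,-0.1],[-0.02,0,0]],[0,[-0.27,0.005,-0.2],[-0.056,0,0]],[0,[-0.27,0.01,-0.3],[-0.056,0,0]],[0,[-0.27,0.011,-0.4],[-0.056,0,0]],[0,[-0.27,0.011,-0.433],[-0.056,0,0]],[0,[-0.27,0.011,-0.433],[-0.056,0,0]],[0,[-0.27,0.011,-0.433],[-0.056,0,0]]]}}

```text
time: 5.68
eef_pos: [0.4609, 0.2599, 0.0549]
tcp_rot: [-0.023, 0.706, 0.023, 0.707]
contact_force: [0.7, 0.9, -1.2]
opening: 0.294
```

```bash
python3 - <<'E'
from h import *
to([.4607,.2597,-.0210],.065)
c=cams.read_camera("wrist"); cv2.imwrite("pics/w3.png",c["color"][:,:,::-1])
c=cams.read_camera("scene")
E
```

```text
t 5.68 pos [0.4609 0.2599 0.0549] F [ 0.6753  0.8773 -1.2138] op 0.294 yaw0 0.065 yaw 0.065 q6 0.26
 shift [ 0.2531 -0.0008 -0.0011] turn [ 0.0001  0.0008 -0.0001]
```

View pics/w3.png

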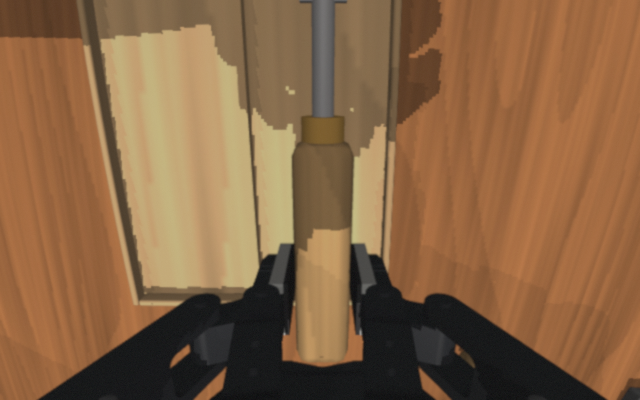

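The wrist view shows the gouge held straight, between the divider (x≈255) and the outer wall (x≈392). Lowering and letting go.

{"op": "play_rows", "data": {"rows": [[0,[0.12,0,0],[0,0,0]],[0,[0.2,0,0],[0,0,0]],[0,[0.235,0,0],[0,0,0]],[0,[0.252,0,0],[0,0,0]],[0,[0.252,0,0],[0,0,0]],[0,[0.252,0,0],[0,0,0]],[48,[0.252,0,0],[0,0,0]],[48,[0.252,0,0],[0,0,0]],[48,[0.252,0,0],[0,0,0]],[48,[0.252,0,0],[0,0,0]]]}}

```text
time: 6.62
eef_pos: [0.461, 0.26, -0.0204]
tcp_rot: [-0.023, 0.706, 0.023, 0.707]
contact_force: [-0.5, 0.7, 0.1]
opening: 0.48
```

{"op": "play_rows", "data": {"rows": [[48,[-0.1,0,0],[0,0,0]],[48,[-0.22,0,0],[0,0,0]],[48,[-0.34,0,0],[0,0,0]],[48,[-0.45,0,0],[0,0,0]],[48,[-0.45,0,0],[0,0,0]],[48,[-0.45,0,0],[0,0,0]]]}}

```text
time: 7.12
eef_pos: [0.4625, 0.2605, 0.1173]
tcp_rot: [-0.022, 0.704, 0.024, 0.709]
contact_force: [-0.7, 0.6, -0.5]
opening: 0.477
```

```bash
python3 - <<'E'
from h import *
to([.6266,-.0876,.1],.49)
E
```

```text
t 7.12 pos [0.4625 0.2605 0.1173] F [-0.7434  0.5908 -0.4948] op 0.477 yaw0 0.065 yaw 0.49 q6 0.26
 shift [ 0.0586 -1.1935  0.4705] turn [-0.2707  0.0042 -0.0002]
```

{"op": "play_rows", "data": {"rows": [[60,[0.05,-0.9,0.355],[-0.27,0,0]],[60,[0.05,-0.9,0.355],[-0.27,0,0]],[60,[0.05,-0.9,0.355],[-0.27,0,0]],[60,[0.05,-0.9,0.355],[-0.27,0,0]],[60,[0.05,-0.9,0.355],[-0.27,0,0]],[60,[0.05,-0.9,0.355],[-0.27,0,0]],[60,[0.05,-0.9,0.355],[-0.27,0,0]],[60,[0.05,-0.9,0.355],[-0.27,0,0]],[60,[0.05,-0.9,0.355],[-0.27,0,0]]]}}

```text
time: 7.87
eef_pos: [0.5839, -0.0056, 0.0969]
tcp_rot: [-0.169, 0.688, 0.17, 0.685]
contact_force: [-0.4, 0.9, 0.1]
opening: 0.602
```

```bash
python3 - <<'E'
from h import *
to([.6266,-.0876,.1],.49)
c=cams.read_camera("wrist"); cv2.imwrite("pics/w4.png",c["color"][:,:,::-1])
np.savez("w4.npz",**{k:np.array(v) for k,v in c.items()})
E
```

```text
t 7.87 pos [ 0.5839 -0.0056  0.0969] F [-0.3621  0.9273  0.1058] op 0.602 yaw0 0.484 yaw 0.49 q6 -0.67
 shift [-0.011  -0.3083 -0.0013] turn [-0.0037 -0.0018 -0.0011]
```

View pics/w4.png

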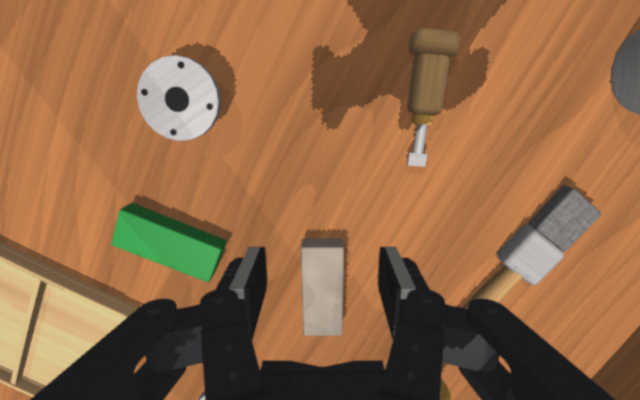

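The wrist view shows the grey stone's top face at (303..343, 247..335), clearly apart from the green block at (168,242). The hub-down plate's rim is centred at (177,97), and the palm gouge runs from (436,30) to (417,166).

```bash
python3 - <<'E'
from h import *
c={k:v for k,v in np.load("w4.npz").items()}
p=px2w(c,[(303,247),(343,246),(343,334),(303,335)],.02)[:,:2];e=np.roll(p,-1,0)-p
print("stone",p.mean(0),np.hypot(*e.T),np.arctan2(e[:,1],e[:,0]))
p=px2w(c,[(177,97),(137,97),(218,97),(178,55),(178,140)],.028)[:,:2];print("hd",p, (p[1]+p[2])/2,(p[3]+p[4])/2)
p=px2w(c,[(437,30),(417,166),(429,85)],[.018,.006,.022])[:,:2];print("palm",p,p[:2].mean(0))
E
```

```text
stone [ 0.6283 -0.0878] [0.0333 0.0889 0.0367 0.0892] [ 0.5125 -1.0673 -2.625   2.0361]
hd [[ 0.4588  0.0097]
 [ 0.4323 -0.0036]
 [ 0.4853  0.0232]
 [ 0.4489  0.0366]
 [ 0.4706 -0.0189]] [0.4588 0.0098] [0.4598 0.0088]
palm [[0.6015 0.1363]
 [0.6451 0.0452]
 [0.6155 0.101 ]] [0.6233 0.0907]
```

{"op": "play_rows", "data": {"rows": [[60,[0,-0.13,0],[-0.004,0,0]],[60,[0,-0.26,0],[-0.004,0,0]],[60,[0,-0.31,0.001],[-0.004,0,0]],[60,[0.1,-0.31,0.001],[-0.004,0,0]],[60,[0.2,-0.31,0.001],[-0.004,0,0]],[60,[0.3,-0.31,0.001],[-0.004,0,0]],[60,[0.36,-0.31,0.001],[-0.004,0,0]],[60,[0.395,-0.31,0.001],[-0.004,0,0]],[60,[0.41,-0.31,0.001],[-0.004,0,0]],[60,[0.41,-0.31,0.001],[-0.004,0,0]]]}}

```text
time: 8.75
eef_pos: [0.6272, -0.0833, -0.0249]
tcp_rot: [-0.173, 0.686, 0.174, 0.685]
contact_force: [-0.4, -0.3, 0.7]
opening: 0.601
```

{"op": "play_rows", "data": {"rows": [[0,[0,0,0],[0,0,0]],[0,[0,0,0],[0,0,0]],[0,[0,0,0],[0,0,0]],[0,[0,0,0],[0,0,0]],[0,[0,0,0],[0,0,0]]], "force": 50}}

```text
time: 9.17
eef_pos: [0.6296, -0.0848, -0.0219]
tcp_rot: [-0.174, 0.685, 0.173, 0.687]
contact_force: [-0.4, 2.3, 5.3]
opening: 0.386
```

```bash
python3 - <<'E'
from h import *
to([.6275,-.0878,.05],.485)
E
```

```text
t 9.17 pos [ 0.6296 -0.0848 -0.0219] F [-0.3786  2.2533  5.2949] op 0.386 yaw0 0.495 yaw 0.485 q6 -0.79
 shift [-0.2396 -0.0058 -0.0102] turn [0.0062 0.0017 0.0011]
```

Holding the stone. The reading shows 33 mm on a 36 mm part, the same proportional shortfall as with the handle. Lifting and carrying it to the other compartment of the long tray.

{"op": "play_rows", "data": {"rows": [[0,[-0.1,0,0],[0,0,0]],[0,[-0.23,0,0],[0,0,0]],[0,[-0.27,0.13,-0.016],[0.03,0,0]],[0,[-0.27,0.9,-0.112],[0.274,0,0]],[0,[-0.27,0.9,-0.112],[0.274,0,0]],[0,[-0.27,0.9,-0.112],[0.274,0,0]],[0,[-0.27,0.9,-0.112],[0.274,0,0]],[0,[-0.27,0.9,-0.112],[0.274,0,0]],[0,[-0.27,0.9,-0.112],[0.274,0,0]],[0,[-0.27,0.9,-0.112],[0.274,0,0]]]}}

```text
time: 10.0
eef_pos: [0.4661, 0.1398, 0.0559]
tcp_rot: [-0.024, 0.708, 0.025, 0.705]
contact_force: [-0.8, -0.2, -1.9]
opening: 0.384
```

```bash
python3 - <<'E'
from h import *
to([.3636,.2884,.06],.065)
E
```

```text
t 10.0 pos [0.4661 0.1398 0.0559] F [-0.7536 -0.2229 -1.9163] op 0.384 yaw0 0.069 yaw 0.065 q6 0.01
 shift [-0.0122  0.5176 -0.3066] turn [ 0.0025 -0.0023 -0.0006]
```

{"op": "play_rows", "data": {"rows": [[0,[-0.01,0.13,-0.07],[0.0,0,0]],[0,[-0.012,0.518,-0.307],[0.002,0,0]],[0,[-0.012,0.518,-0.307],[0.002,0,0]],[0,[-0.012,0.518,-0.307],[0.002,0,0]],[0,[-0.012,0.518,-0.307],[0.002,0,0]],[0,[-0.012,0.518,-0.307],[0.002,0,0]],[0,[-0.012,0.518,-0.307],[0.002,0,0]],[0,[-0.012,0.518,-0.307],[0.002,0,0]]]}}

```text
time: 10.67
eef_pos: [0.3692, 0.2853, 0.0607]
tcp_rot: [-0.022, 0.707, 0.021, 0.707]
contact_force: [0.2, 0.3, -1.0]
opening: 0.391
```

```bash
python3 - <<'E'
from h import *
to([.3636,.2884,-.0165],.065)
c=cams.read_camera("wrist"); a=c["color"][:,:,::-1]
s=cams.read_camera("scene")["color"][110:230,310:460,::-1]
cv2.imwrite("pics/w5.png",np.hstack([cv2.resize(a[:,100:540],(440,400)),cv2.resize(s,(340,400),interpolation=cv2.INTER_CUBIC)]))
E
```

```text
t 10.67 pos [0.3692 0.2853 0.0607] F [ 0.2073  0.277  -1.0433] op 0.391 yaw0 0.061 yaw 0.065 q6 0.38
 shift [ 0.2574  0.0116 -0.0183] turn [-0.0026  0.0004  0.0003]
```

View pics/w5.png

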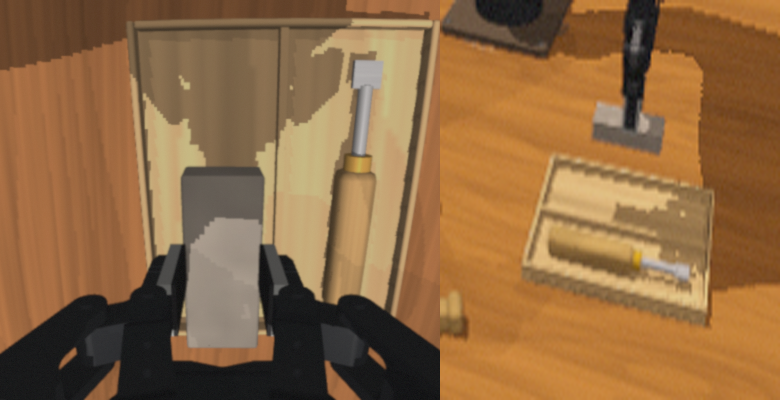

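The left half shows the long gouge lying lengthwise in its compartment and the stone held over the other one. Lowering the stone and letting go.

{"op": "play_rows", "data": {"rows": [[0,[0,0.01,-0.018],[-0.002,0,0]],[0,[0.12,0.01,-0.018],[-0.002,0,0]],[0,[0.2,0.01,-0.018],[-0.002,0,0]],[0,[0.24,0.01,-0.018],[-0.002,0,0]],[0,[0.255,0.01,-0.018],[-0.002,0,0]],[0,[0.255,0.01,-0.018],[-0.002,0,0]],[0,[0.255,0.01,-0.018],[-0.002,0,0]]]}}

```text
time: 11.35
eef_pos: [0.3634, 0.2885, -0.0155]
tcp_rot: [-0.022, 0.707, 0.023, 0.707]
contact_force: [-0.1, -0.6, -2.0]
opening: 0.39
```

{"op": "play_rows", "data": {"rows": [[53,[0,0,0],[0,0,0]],[53,[0,0,0],[0,0,0]],[53,[0,0,0],[0,0,0]],[53,[0,0,0],[0,0,0]],[53,[-0.1,0,0],[0,0,0]],[53,[-0.23,0,0],[0,0,0]],[53,[-0.35,0,0],[0,0,0]],[53,[-0.4,0,0],[0,0,0]],[53,[-0.4,0,0],[0,0,0]]]}}

```text
time: 12.1
eef_pos: [0.3663, 0.2905, 0.1098]
tcp_rot: [-0.021, 0.703, 0.025, 0.71]
contact_force: [-0.1, 0.2, -0.2]
opening: 0.526
```

```bash
python3 - <<'E'
from h import *
d=np.array([.6451-.6015,.0452-.1363]); print(np.arctan2(d[1],d[0]))
y=-1.125; g=np.array([.6225,.0915])-.012*np.array([np.cos(y),np.sin(y)]); print(g)
to([*g,.1],y+np.pi/2)
E
```

```text
-1.1244189226405121
[0.6173 0.1023]
t 12.1 pos [0.3663 0.2905 0.1098] F [-0.067   0.1947 -0.2264] op 0.526 yaw0 0.065 yaw 0.446 q6 0.39
 shift [ 0.0379 -0.6804  0.7941] turn [-0.2425  0.0069 -0.0014]
```

{"op": "play_rows", "data": {"rows": [[50,[0.038,-0.68,0.794],[-0.2425,0,0]],[50,[0.038,-0.68,0.794],[-0.2425,0,0]],[50,[0.038,-0.68,0.794],[-0.2425,0,0]],[50,[0.038,-0.68,0.794],[-0.2425,0,0]],[50,[0.038,-0.68,0.794],[-0.2425,0,0]],[50,[0.038,-0.68,0.794],[-0.2425,0,0]],[50,[0.038,-0.68,0.794],[-0.2425,0,0]],[50,[0.038,-0.68,0.794],[-0.2425,0,0]],[50,[0.038,-0.68,0.794],[-0.2425,0,0]],[50,[0.038,-0.68,0.794],[-0.2425,0,0]]]}}

```text
time: 12.93
eef_pos: [0.6137, 0.0992, 0.091]
tcp_rot: [-0.155, 0.691, 0.156, 0.689]
contact_force: [-0.2, 0.5, -0.7]
opening: 0.5
```

```bash
python3 - <<'E'
from h import *
to([.6173,.1023,-.026],.446)
E
```

```text
t 12.93 pos [0.6137 0.0992 0.091 ] F [-0.1533  0.504  -0.7133] op 0.5 yaw0 0.443 yaw 0.446 q6 -0.45
 shift [0.3901 0.0036 0.0162] turn [-0.0019 -0.0015 -0.0008]
```

{"op": "play_rows", "data": {"rows": [[50,[0,0.004,0.016],[-0.002,0,0]],[50,[0.1,0.004,0.016],[-0.002,0,0]],[50,[0.2,0.004,0.016],[-0.002,0,0]],[50,[0.26,0.004,0.016],[-0.002,0,0]],[50,[0.28,0.004,0.016],[-0.002,0,0]],[50,[0.28,0.004,0.016],[-0.002,0,0]],[50,[0.28,0.004,0.016],[-0.002,0,0]]]}}

```text
time: 13.52
eef_pos: [0.6173, 0.1046, 0.0095]
tcp_rot: [-0.158, 0.689, 0.158, 0.689]
contact_force: [0.7, 0.0, 0.0]
opening: 0.502
```

```bash
python3 - <<'E'
from h import *
to([.6173,.1023,-.025],.446)
E
```

```text
t 13.52 pos [0.6173 0.1046 0.0095] F [0.6985 0.0061 0.0246] op 0.502 yaw0 0.45 yaw 0.446 q6 -0.44
 shift [ 0.1149 -0.0069 -0.0035] turn [0.0025 0.0003 0.0001]
```

{"op": "play_rows", "data": {"rows": [[50,[0.06,-0.007,-0.003],[0.002,0,0]],[50,[0.1,-0.007,-0.003],[0.002,0,0]],[50,[0.115,-0.007,-0.003],[0.002,0,0]],[50,[0.115,-0.007,-0.003],[0.002,0,0]],[0,[0.115,-0.007,-0.003],[0.002,0,0]],[0,[0.115,-0.007,-0.003],[0.002,0,0]],[0,[0.115,-0.007,-0.003],[0.002,0,0]],[0,[0.115,-0.007,-0.003],[0.002,0,0]],[0,[0.115,-0.007,-0.003],[0.002,0,0]]], "force": 40}}

```text
time: 14.27
eef_pos: [0.6185, 0.1014, -0.0246]
tcp_rot: [-0.156, 0.689, 0.156, 0.69]
contact_force: [0.1, 0.3, 2.6]
opening: 0.266
```

```bash
python3 - <<'E'
from h import *
to([.392+.0475-.0,-.275+.012,.06],0.015)
to([.392+.0475-.0,-.275+.012,.06],0.015+np.pi-1e-3)
print(ctrl.get_state()["qpos"])
E
```

```text
t 14.27 pos [ 0.6185  0.1014 -0.0246] F [0.0527 0.2634 2.5616] op 0.266 yaw0 0.445 yaw 0.015 q6 -0.44
 shift [-0.2832 -0.8391 -1.0612] turn [0.274  0.0012 0.0003]
t 14.27 pos [ 0.6185  0.1014 -0.0246] F [0.0527 0.2634 2.5616] op 0.266 yaw0 0.445 yaw 0.014 q6 -0.44
 shift [-0.2832 -0.8391 -1.0612] turn [0.2747 0.0012 0.0003]
[ 0.0007  0.4372  1.8183  0.0001  0.8841 -0.4448]
```

Palm gouge gripped (about 24 mm). Carrying it to the short tray's +x compartment.

{"op": "play_rows", "data": {"rows": [[0,[-0.1,0,0],[0,0,0]],[0,[-0.23,0,0],[0,0,0]],[0,[-0.28,-0.06,-0.08],[0.03,0,0]],[0,[-0.28,-0.63,-0.8],[0.274,0,0]],[0,[-0.28,-0.63,-0.8],[0.274,0,0]],[0,[-0.28,-0.63,-0.8],[0.274,0,0]],[0,[-0.28,-0.63,-0.8],[0.274,0,0]],[0,[-0.28,-0.63,-0.8],[0.274,0,0]],[0,[-0.28,-0.63,-0.8],[0.274,0,0]],[0,[-0.28,-0.63,-0.8],[0.274,0,0]]]}}

```text
time: 15.1
eef_pos: [0.4805, -0.1753, 0.0583]
tcp_rot: [-0.005, 0.707, 0.004, 0.707]
contact_force: [0.7, -1.2, -1.2]
opening: 0.269
```

{"op": "play_rows", "data": {"rows": [[0,[0,0,0],[0,0,0]],[0,[0,0,0],[0,0,0]],[0,[0,0,0],[0,0,0]]]}}

```text
time: 15.35
eef_pos: [0.4823, -0.1723, 0.0582]
tcp_rot: [-0.005, 0.707, 0.005, 0.707]
contact_force: [-0.3, 0.1, -1.0]
opening: 0.267
```

```bash
python3 - <<'E'
from h import *
to([.4395,-.263,.06],0.01)
E
```

```text
t 15.35 pos [ 0.4823 -0.1723  0.0582] F [-0.3293  0.1132 -1.0393] op 0.267 yaw0 0.015 yaw 0.01 q6 -0.56
 shift [-0.0061 -0.3001 -0.1472] turn [ 0.0029 -0.0001 -0.0003]
```

{"op": "play_rows", "data": {"rows": [[0,[-0.005,-0.12,-0.06],[0.003,0,0]],[0,[-0.006,-0.24,-0.12],[0.003,0,0]],[0,[-0.006,-0.3,-0.147],[0.003,0,0]],[0,[-0.006,-0.3,-0.147],[0.003,0,0]],[0,[-0.006,-0.3,-0.147],[0.003,0,0]],[0,[-0.006,-0.3,-0.147],[0.003,0,0]],[0,[-0.006,-0.3,-0.147],[0.003,0,0]]]}}

```text
time: 15.93
eef_pos: [0.4402, -0.2617, 0.0598]
tcp_rot: [-0.004, 0.707, 0.005, 0.707]
contact_force: [-0.1, 0.3, -1.2]
opening: 0.262
```

```bash
python3 - <<'E'
from h import *
to([.4395,-.263,-.0190],0.01)
c=cams.read_camera("wrist"); cv2.imwrite("pics/w6.png",c["color"][:,:,::-1])
np.savez("w6.npz",**{k:np.array(v) for k,v in c.items()})
E
```

```text
t 15.93 pos [ 0.4402 -0.2617  0.0598] F [-0.1169  0.3137 -1.1736] op 0.262 yaw0 0.013 yaw 0.01 q6 -0.75
 shift [ 0.2628 -0.0045 -0.0023] turn [ 0.0016 -0.0002 -0.0005]
```

View pics/w6.png

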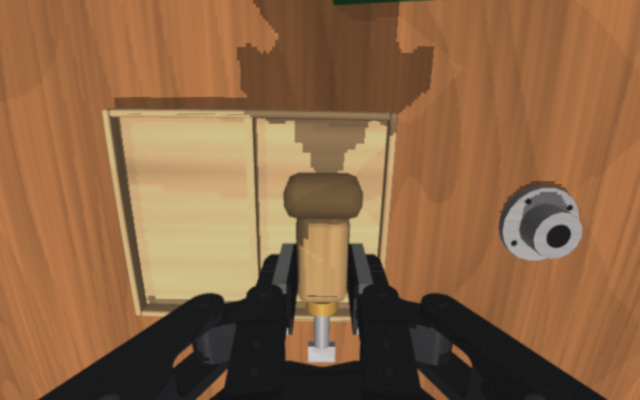

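The wrist view has the short tray's rim corners at (104,111), (397,115) and (137,315). The palm gouge is centred over the +x compartment, and the hub-up plate's hub top is at (557,236).

```bash
python3 - <<'E'
from h import *
c={k:v for k,v in np.load("w6.npz").items()}
p=px2w(c,[(104,111),(397,115),(137,315)],.017)[:,:2]
print("tray",p,np.hypot(*(p[1]-p[0])),np.hypot(*(p[2]-p[0])),"yaw",np.arctan2(*(p[1]-p[0])[::-1]),np.arctan2(*(p[2]-p[0])[::-1])+np.pi/2,"ctr",(p[1]+p[2])/2)
print("divider",px2w(c,[(252,113),(263,283)],.017)[:,:2])
print("hubup",px2w(c,[(557,236),(540,223)],[.028,.008])[:,:2])
E
```

```text
tray [[ 0.2969 -0.1991]
 [ 0.4886 -0.2005]
 [ 0.2948 -0.3568]] 0.19172871529525198 0.15771231088019552 yaw -0.007578869063427128 -0.012957291979092123 ctr [ 0.3917 -0.2786]
divider [[ 0.3951 -0.2004]
 [ 0.3972 -0.3249]]
hubup [[ 0.606  -0.2798]
 [ 0.6054 -0.2779]]
```

{"op": "play_rows", "data": {"rows": [[0,[0.1,-0.01,0],[0.005,0,0]],[0,[0.2,-0.01,0],[0.005,0,0]],[0,[0.24,-0.01,0],[0.005,0,0]],[0,[0.262,-0.01,0],[0.005,0,0]],[0,[0.262,-0.01,0],[0.005,0,0]],[0,[0.262,-0.01,0],[0.005,0,0]],[48,[0.262,-0.01,0],[0.005,0,0]],[48,[0.262,-0.01,0],[0.005,0,0]],[48,[0.262,-0.01,0],[0.005,0,0]],[48,[0.262,-0.01,0],[0.005,0,0]]]}}

```text
time: 16.82
eef_pos: [0.44, -0.2665, -0.018]
tcp_rot: [-0.001, 0.707, 0.001, 0.707]
contact_force: [0.7, 1.4, 0.1]
opening: 0.482
```

{"op": "play_rows", "data": {"rows": [[48,[-0.1,0,0],[0,0,0]],[48,[-0.23,0,0],[0,0,0]],[48,[-0.36,0,0],[0,0,0]],[95,[-0.45,0,0],[0,0,0]],[95,[-0.45,0,0],[0,0,0]],[95,[-0.45,0,0],[0,0,0]],[95,[-0.45,0,0],[0,0,0]]]}}

```text
time: 17.4
eef_pos: [0.4392, -0.2658, 0.1158]
tcp_rot: [-0.001, 0.707, 0.001, 0.707]
contact_force: [-0.0, 0.1, -1.0]
opening: 0.946
```

```bash
python3 - <<'E'
from h import *
to([.459,.0097,.115],np.pi/2)
E
```

```text
t 17.4 pos [ 0.4392 -0.2658  0.1158] F [-0.011   0.1331 -0.9759] op 0.946 yaw0 0.002 yaw 1.571 q6 -0.74
 shift [0.0032 0.9183 0.0684] turn [-0.9984 -0.0001 -0.0008]
```

{"op": "play_rows", "data": {"rows": [[95,[0,0.1,0.01],[0.08,0,0]],[95,[0,0.918,0.068],[0.998,0,0]],[95,[0,0.918,0.068],[0.998,0,0]],[95,[0,0.918,0.068],[0.998,0,0]],[95,[0,0.918,0.068],[0.998,0,0]],[95,[0,0.918,0.068],[0.998,0,0]],[95,[0,0.918,0.068],[0.998,0,0]],[95,[0,0.918,0.068],[0.998,0,0]],[95,[0,0.918,0.068],[0.998,0,0]],[95,[0,0.918,0.068],[0.998,0,0]]]}}

```text
time: 18.23
eef_pos: [0.4575, 0.0112, 0.1139]
tcp_rot: [0.388, 0.593, -0.389, 0.589]
contact_force: [0.7, 0.2, -0.3]
opening: 0.954
```

```bash
python3 - <<'E'
from h import *
to([.459,.0097,.03],-np.pi/2)
E
```

```text
t 18.23 pos [0.4575 0.0112 0.1139] F [ 0.701   0.1821 -0.2695] op 0.954 yaw0 -1.163 yaw -1.571 q6 0.97
 shift [0.2795 0.0039 0.0074] turn [ 0.2595 -0.0013  0.003 ]
```

{"op": "play_rows", "data": {"rows": [[95,[0,0.004,0.0],[0.08,0,0]],[95,[0,0.004,0.007],[0.16,0,0]],[95,[0.05,0.004,0.007],[0.26,0,0]],[95,[0.12,0.004,0.007],[0.26,0,0]],[95,[0.2,0.004,0.007],[0.26,0,0]],[95,[0.27,0.004,0.007],[0.26,0,0]],[95,[0.27,0.004,0.007],[0.26,0,0]],[95,[0.27,0.004,0.007],[0.26,0,0]]]}}

```text
time: 18.9
eef_pos: [0.4586, 0.0083, 0.0329]
tcp_rot: [0.498, 0.503, -0.501, 0.498]
contact_force: [1.0, 0.4, 0.0]
opening: 0.952
```

```bash
python3 - <<'E'
from h import *
to([.459,.0097,-.018],-np.pi/2)
E
```

```text
t 18.9 pos [0.4586 0.0083 0.0329] F [1.0393 0.3822 0.0356] op 0.952 yaw0 -1.569 yaw -1.571 q6 1.37
 shift [ 0.1696  0.0024 -0.0046] turn [ 0.0013 -0.0009  0.0043]
```

{"op": "play_rows", "data": {"rows": [[95,[0.06,0.002,-0.005],[0,0,0]],[95,[0.11,0.002,-0.005],[0,0,0]],[95,[0.15,0.002,-0.005],[0,0,0]],[95,[0.17,0.002,-0.005],[0,0,0]],[95,[0.17,0.002,-0.005],[0,0,0]],[0,[0.17,0.002,-0.005],[0,0,0]],[0,[0.17,0.002,-0.005],[0,0,0]],[0,[0.17,0.002,-0.005],[0,0,0]],[0,[0.17,0.002,-0.005],[0,0,0]],[0,[0.17,0.002,-0.005],[0,0,0]]], "force": 60}}

```text
time: 19.73
eef_pos: [0.4665, 0.0088, -0.0108]
tcp_rot: [0.501, 0.498, -0.498, 0.502]
contact_force: [-1.2, 2.4, 17.0]
opening: 0.241
```

{"op": "play_rows", "data": {"rows": [[0,[0,0,0],[0,0,0]],[0,[0,0,0],[0,0,0]],[0,[-0.1,0,0],[0,0,0]],[0,[-0.2,0,0],[0,0,0]],[0,[-0.26,0,0],[0,0,0]],[0,[-0.26,0,0],[0,0,0]],[0,[-0.26,0,0],[0,0,0]]]}}

```text
time: 20.32
eef_pos: [0.4634, 0.009, 0.0645]
tcp_rot: [0.5, 0.499, -0.499, 0.502]
contact_force: [0.2, 0.7, -1.2]
opening: -0.001
```

```bash
python3 - <<'E'
from h import *
to([.3455,-.285,.06],-np.pi/2)
E
```

```text
t 20.32 pos [0.4634 0.009  0.0645] F [ 0.1672  0.7077 -1.1928] op -0.001 yaw0 -1.569 yaw -1.571 q6 1.37
 shift [ 0.014  -0.3953  0.979 ] turn [ 0.0014  0.0006 -0.0028]
```

The close slipped: 17 N upward and then shut. The tips were still above the flange, because fully open they sit even farther back. So the tip is about 35 mm above the reported TCP when shut and about 48 mm when open. I'll rise, open and find the plate again.

{"op": "play_rows", "data": {"rows": [[95,[-0.1,0,0],[0,0,0]],[95,[-0.2,0,0],[0,0,0]],[95,[-0.3,0,0],[0,0,0]],[95,[-0.3,0,0],[0,0,0]],[95,[-0.3,0,0],[0,0,0]],[95,[-0.3,0,0],[0,0,0]]]}}

```text
time: 20.82
eef_pos: [0.4608, 0.0094, 0.1508]
tcp_rot: [0.499, 0.501, -0.5, 0.5]
contact_force: [-1.2, -0.2, -0.5]
opening: 0.849
```

```bash
cat >> h.py <<'E'
def disc(c,guess,z,rad=.03,k=1.6,smax=40,vmin=110):
    "centre of a bright grey disc of radius rad at height z near guess"
    t=np.linspace(0,2*np.pi,40); roi=w2px(c,np.c_[guess[0]+k*rad*np.cos(t),guess[1]+k*rad*np.sin(t),0*t+z]).astype(np.int32)
    m=np.zeros(c["color"].shape[:2],np.uint8); cv2.fillPoly(m,[roi],255)
    h=cv2.cvtColor(c["color"],cv2.COLOR_RGB2HSV); g=((h[...,1]<smax)&(h[...,2]>vmin)&(m>0)).astype(np.uint8)
    n,l,st,_=cv2.connectedComponentsWithStats(g); i=1+st[1:,4].argmax(); cn=max(cv2.findContours((l==i).astype(np.uint8),0,1)[0],key=len)[:,0]
    p=px2w(c,cn,z)[:,:2]; (x,y),r=cv2.minEnclosingCircle(p.astype(np.float32)); return np.array([x,y]),r,st[i],p.max(0)-p.min(0)
E
python3 - <<'E'
from h import *
to([.459,.0097,-.034],-np.pi/2)
for n in ("wrist","scene","side"):
    c=cams.read_camera(n); print(n,w2px(c,[[.459,.0097,.028]]),*disc(c,(.459,.0097),.028))
    if n=="wrist": cv2.imwrite("pics/w7.png",c["color"][100:400,:,::-1])
E
```

```text
t 20.82 pos [0.4608 0.0094 0.1508] F [-1.1805 -0.1846 -0.4906] op 0.849 yaw0 -1.569 yaw -1.571 q6 1.37
 shift [ 0.6159 -0.0043 -0.0006] turn [ 0.0013 -0.0004  0.0018]
wrist [[321.4445 178.9533]] [0.4598 0.0083] 0.029833922162652016 [ 291  146   64   63 2835] [0.0588 0.0582]
scene [[296.2013 163.519 ]] [0.468  0.0137] 0.03405829891562462 [288 160  19  12 161] [0.0638 0.0577]
side [[306.5909 229.5257]] [0.4534 0.0032] 0.0371207520365715 [296 224  21  16 255] [0.0621 0.0701]
```

View pics/w7.png

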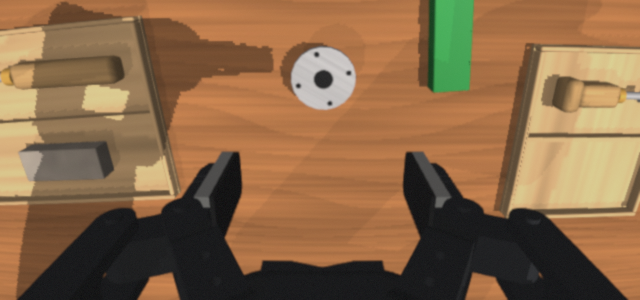

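The view shows the plate unmoved (disc centre (323,178) in the full frame, radius measured 29.8 mm) and the three placed items lying well in their trays. Descending deeper this time.

{"op": "play_rows", "data": {"rows": [[95,[0.13,-0.003,0.001],[0,0,0]],[95,[0.26,-0.003,0.001],[0,0,0]],[95,[0.38,-0.003,0.001],[0,0,0]],[95,[0.48,-0.003,0.001],[0,0,0]],[95,[0.54,-0.003,0.001],[0,0,0]],[95,[0.58,-0.003,0.001],[0,0,0]],[95,[0.6,-0.003,0.001],[0,0,0]],[95,[0.615,-0.003,0.001],[0,0,0]],[95,[0.615,-0.003,0.001],[0,0,0]],[95,[0.615,-0.003,0.001],[0,0,0]]]}}

```text
time: 21.8
eef_pos: [0.4614, 0.0089, -0.0317]
tcp_rot: [0.5, 0.5, -0.499, 0.501]
contact_force: [0.0, -0.3, -0.5]
opening: 0.951
```

{"op": "play_rows", "data": {"rows": [[0,[0,0,0],[0,0,0]],[0,[0,0,0],[0,0,0]],[0,[0,0,0],[0,0,0]],[0,[0,0,0],[0,0,0]],[0,[0,0,0],[0,0,0]]], "force": 60}}

```text
time: 22.22
eef_pos: [0.462, 0.0086, -0.0303]
tcp_rot: [0.5, 0.5, -0.499, 0.501]
contact_force: [-3.0, -0.1, 5.5]
opening: 0.674
```

Rim gripped (57 mm). Lifting and going round by way of (0.47, −0.18) to keep within reach.

{"op": "play_rows", "data": {"rows": [[0,[-0.07,0,0],[0,0,0]],[0,[-0.2,0,0],[0,0,0]],[0,[-0.28,0.01,0.05],[0,0,0]],[0,[-0.28,0.03,0.18],[0,0,0]],[0,[-0.28,0.03,0.3],[0,0,0]],[0,[-0.28,0.03,0.42],[0,0,0]],[0,[-0.28,0.03,0.54],[0,0,0]],[0,[-0.28,0.03,0.63],[0,0,0]],[0,[-0.28,0.03,0.63],[0,0,0]],[0,[-0.28,0.03,0.63],[0,0,0]]]}}

```text
time: 23.05
eef_pos: [0.4701, -0.1812, 0.0521]
tcp_rot: [0.5, 0.5, -0.5, 0.5]
contact_force: [-0.6, 0.8, -2.6]
opening: 0.674
```

{"op": "play_rows", "data": {"rows": [[0,[0,0,0],[0,0,0]],[0,[0,0,0],[0,0,0]]]}}

```text
time: 23.22
eef_pos: [0.4699, -0.1787, 0.0516]
tcp_rot: [0.499, 0.501, -0.499, 0.5]
contact_force: [0.3, 0.1, -3.0]
opening: 0.672
```

```bash
python3 - <<'E'
from h import *
to([.347,-.285,.06],-np.pi/2)
E
```

```text
t 23.22 pos [ 0.4699 -0.1787  0.0516] F [ 0.2937  0.0534 -3.0239] op 0.672 yaw0 -1.568 yaw -1.571 q6 1.0
 shift [-0.0279 -0.4109  0.3529] turn [ 0.002  -0.0006  0.0006]
```

{"op": "play_rows", "data": {"rows": [[0,[-0.02,-0.1,0.085],[0,0,0]],[0,[-0.028,-0.2,0.17],[0,0,0]],[0,[-0.028,-0.3,0.26],[0,0,0]],[0,[-0.028,-0.4,0.34],[0,0,0]],[0,[-0.028,-0.41,0.353],[0,0,0]],[0,[-0.028,-0.41,0.353],[0,0,0]],[0,[-0.028,-0.41,0.353],[0,0,0]],[0,[-0.028,-0.41,0.353],[0,0,0]]]}}

```text
time: 23.88
eef_pos: [0.3485, -0.2849, 0.0603]
tcp_rot: [0.499, 0.501, -0.499, 0.501]
contact_force: [-0.6, 0.2, -3.3]
opening: 0.672
```

```bash
python3 - <<'E'
from h import *
to([.347,-.285,-.0245],-np.pi/2)
E
```

```text
t 23.88 pos [ 0.3485 -0.2849  0.0603] F [-0.6026  0.1736 -3.278 ] op 0.672 yaw0 -1.567 yaw -1.571 q6 0.65
 shift [ 0.2827 -0.005   0.0003] turn [ 0.0025 -0.0004 -0.0001]
```

{"op": "play_rows", "data": {"rows": [[0,[0.12,-0.005,0],[0.002,0,0]],[0,[0.2,-0.005,0],[0.002,0,0]],[0,[0.25,-0.005,0],[0.002,0,0]],[0,[0.27,-0.005,0],[0.002,0,0]],[0,[0.28,-0.005,0],[0.002,0,0]],[0,[0.282,-0.005,0],[0.002,0,0]],[0,[0.282,-0.005,0],[0.002,0,0]]]}}

```text
time: 24.47
eef_pos: [0.3472, -0.2866, -0.0233]
tcp_rot: [0.5, 0.499, -0.5, 0.501]
contact_force: [0.1, 0.2, -1.8]
opening: 0.674
```

{"op": "play_rows", "data": {"rows": [[90,[0,0,0],[0,0,0]],[90,[0,0,0],[0,0,0]],[90,[0,0,0],[0,0,0]],[90,[0,0,0],[0,0,0]],[90,[-0.1,0,0],[0,0,0]],[90,[-0.23,0,0],[0,0,0]],[90,[-0.36,0,0],[0,0,0]],[90,[-0.5,0,0],[0,0,0]],[90,[-0.6,0,0],[0,0,0]],[90,[-0.6,0,0],[0,0,0]]]}}

```text
time: 25.3
eef_pos: [0.3493, -0.2903, 0.1646]
tcp_rot: [0.5, 0.494, -0.501, 0.505]
contact_force: [1.0, -1.8, 0.8]
opening: 0.899
```

{"op": "play_rows", "data": {"rows": [[60,[0,0,0],[0,0,0]],[60,[0,0,0],[0,0,0]],[60,[0,0,0],[0,0,0]]]}}

```text
time: 25.55
eef_pos: [0.3453, -0.2852, 0.154]
tcp_rot: [0.5, 0.501, -0.5, 0.498]
contact_force: [0.0, -0.0, 0.0]
opening: 0.603
```

```bash
python3 - <<'E'
from h import *
to([.606,-.2785,.12],-np.pi/2)
c=cams.read_camera("wrist"); print(*disc(c,(.3455,-.285),.033)); 
E
```

```text
t 25.55 pos [ 0.3453 -0.2852  0.154 ] F [ 0.0072 -0.0245  0.0322] op 0.603 yaw0 -1.572 yaw -1.571 q6 0.65
 shift [ 0.1114  0.8693 -0.0231] turn [-0.0008 -0.0018  0.0014]
[ 0.3449 -0.2871] 0.029799534007906914 [ 292  146   65   63 2868] [0.0584 0.0587]
```

The plate stands in place: disc centre (0.3449, −0.2871), radius 29.8 mm, a full circle. Now the hub-up plate.

{"op": "play_rows", "data": {"rows": [[60,[0,0.13,0],[0,0,0]],[60,[0.01,0.87,-0.023],[0,0,0]],[60,[0.01,0.87,-0.023],[0,0,0]],[60,[0.01,0.87,-0.023],[0,0,0]],[60,[0.01,0.87,-0.023],[0,0,0]],[60,[0.01,0.87,-0.023],[0,0,0]],[60,[0.01,0.87,-0.023],[0,0,0]],[60,[0.01,0.87,-0.023],[0,0,0]],[60,[0.01,0.87,-0.023],[0,0,0]],[60,[0.01,0.87,-0.023],[0,0,0]]]}}

```text
time: 26.43
eef_pos: [0.6056, -0.2793, 0.1512]
tcp_rot: [0.5, 0.501, -0.501, 0.499]
contact_force: [0.7, -0.4, 0.2]
opening: 0.598
```

```bash
python3 - <<'E'
from h import *
c=cams.read_camera("wrist"); 
for v in (90,110,130): r=disc(c,(.606,-.2785),.008,vmin=v,smax=50); print(*r)
to([r[0][0]+.0022,r[0][1],-.02],-np.pi/2)
E
```

```text
[ 0.6072 -0.2792] 0.030035540461540222 [ 292  140   61   60 2562] [0.0589 0.0588]
[ 0.6072 -0.2792] 0.030035540461540222 [ 292  140   61   60 2339] [0.0589 0.0588]
[ 0.6071 -0.2792] 0.02992973104119301 [ 292  140   61   60 2180] [0.0589 0.0588]
t 26.48 pos [ 0.6055 -0.2795  0.1518] F [0.5349 0.2254 0.1839] op 0.598 yaw0 -1.573 yaw -1.571 q6 0.99
 shift [ 0.5726  0.0138 -0.0004] turn [-0.0012 -0.0007  0.0013]
```

{"op": "play_rows", "data": {"rows": [[58,[0.13,0.006,0],[0,0,0]],[58,[0.26,0.006,0],[0,0,0]],[58,[0.38,0.006,0],[0,0,0]],[58,[0.47,0.006,0],[0,0,0]],[58,[0.53,0.006,0],[0,0,0]],[58,[0.57,0.006,0],[0,0,0]],[58,[0.585,0.006,0],[0,0,0]],[58,[0.593,0.006,0],[0,0,0]],[58,[0.593,0.006,0],[0,0,0]]]}}

```text
time: 27.23
eef_pos: [0.6093, -0.2803, -0.0239]
tcp_rot: [0.5, 0.499, -0.5, 0.5]
contact_force: [0.2, -0.1, 0.1]
opening: 0.58
```

{"op": "play_rows", "data": {"rows": [[0,[0,0,0],[0,0,0]],[0,[0,0,0],[0,0,0]],[0,[0,0,0],[0,0,0]],[0,[0,0,0],[0,0,0]],[0,[0,0,0],[0,0,0]]], "force": 60}}

```text
time: 27.65
eef_pos: [0.6103, -0.2803, -0.0225]
tcp_rot: [0.501, 0.499, -0.5, 0.501]
contact_force: [-2.3, 1.2, 6.2]
opening: 0.392
```

```bash
python3 - <<'E'
from h import *
to([.6072,-.2792,-.027],-np.pi/2)
E
```

```text
t 27.65 pos [ 0.6103 -0.2803 -0.0225] F [-2.3009  1.1726  6.1782] op 0.392 yaw0 -1.572 yaw -1.571 q6 0.99
 shift [ 0.015  -0.0104 -0.0038] turn [-0.0007  0.001  -0.0017]
```

Hub gripped (33 mm reading, same shortfall). Lifting and carrying it over the first plate.

{"op": "play_rows", "data": {"rows": [[0,[-0.07,0,0],[0,0,0]],[0,[-0.2,0,0],[0,0,0]],[0,[-0.32,0,0],[0,0,0]],[0,[-0.34,-0.1,0.0],[0,0,0]],[0,[-0.34,-0.22,0.0],[0,0,0]],[0,[-0.34,-0.34,0.01],[0,0,0]],[0,[-0.34,-0.46,0.01],[0,0,0]],[0,[-0.34,-0.58,0.02],[0,0,0]],[0,[-0.34,-0.7,0.02],[0,0,0]],[0,[-0.34,-0.7,0.02],[0,0,0]]]}}

```text
time: 28.48
eef_pos: [0.3921, -0.2823, 0.0739]
tcp_rot: [0.5, 0.502, -0.501, 0.496]
contact_force: [0.7, 0.4, -3.8]
opening: 0.387
```

{"op": "play_rows", "data": {"rows": [[0,[0,0,0],[0,0,0]],[0,[0,0,0],[0,0,0]]]}}

```text
time: 28.65
eef_pos: [0.399, -0.2855, 0.077]
tcp_rot: [0.5, 0.499, -0.5, 0.5]
contact_force: [-0.3, 0.1, -3.0]
opening: 0.393
```

```bash
python3 - <<'E'
from h import *
to([.3480,-.2867,.06],-np.pi/2)
E
```

```text
t 28.65 pos [ 0.399  -0.2855  0.077 ] F [-0.3036  0.1249 -3.0186] op 0.393 yaw0 -1.572 yaw -1.571 q6 0.74
 shift [ 0.0566 -0.1701  0.0042] turn [-0.0011  0.0005 -0.0006]
```

{"op": "play_rows", "data": {"rows": [[0,[0.02,-0.08,0.004],[0,0,0]],[0,[0.04,-0.15,0.004],[0,0,0]],[0,[0.056,-0.17,0.004],[0,0,0]],[0,[0.056,-0.17,0.004],[0,0,0]],[0,[0.056,-0.17,0.004],[0,0,0]],[0,[0.056,-0.17,0.004],[0,0,0]]]}}

```text
time: 29.15
eef_pos: [0.3494, -0.2872, 0.0608]
tcp_rot: [0.5, 0.499, -0.5, 0.501]
contact_force: [0.1, -0.6, -3.8]
opening: 0.391
```

{"op": "play_rows", "data": {"rows": [[0,[0.06,0,0],[0,0,0]],[0,[0.11,0,0],[0,0,0]],[0,[0.14,0,0],[0,0,0]],[0,[0.15,0,0],[0,0,0]],[0,[0.15,0,0],[0,0,0]],[0,[0.15,0,0],[0,0,0]]]}}

```text
time: 29.65
eef_pos: [0.3486, -0.287, 0.0157]
tcp_rot: [-0.5, -0.499, 0.5, -0.5]
contact_force: [0.4, -0.7, -3.9]
opening: 0.39
```

```bash
python3 - <<'E'
from h import *
to([.3480,-.2867,.0115],-np.pi/2)
a,s,d=[cams.read_camera(n) for n in ("wrist","scene","side")]
f=lambda c:[int(v) for v in w2px(c,[[.345,-.287,.04]])[0]]
T=[cv2.resize(a["color"][130:370,200:440,::-1],(390,390))]
for c in(s,d):
    x,y=f(c); T.append(cv2.resize(c["color"][y-25:y+25,x-25:x+25,::-1],(195,195),interpolation=cv2.INTER_CUBIC))
cv2.imwrite("pics/st.png",np.hstack([T[0],np.vstack(T[1:])]))
E
```

```text
t 29.65 pos [ 0.3486 -0.287   0.0157] F [ 0.4331 -0.6606 -3.9159] op 0.39 yaw0 -1.572 yaw -1.571 q6 0.66
 shift [ 0.0139 -0.0021 -0.001 ] turn [-0.0005  0.0005 -0.0004]
```

View pics/st.png

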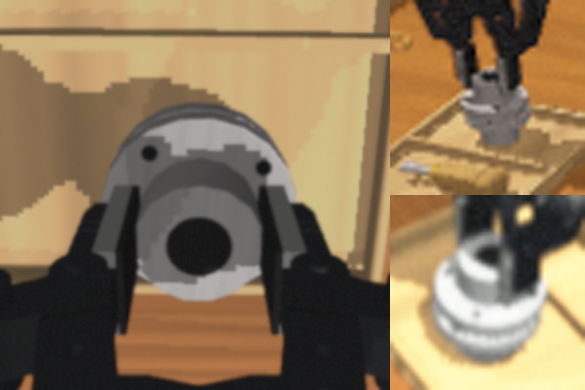

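The stack view shows the upper plate over the lower with the rims in line in both side views and a few mm of gap. Lowering the rest and letting go.

{"op": "play_rows", "data": {"rows": [[0,[0.007,-0.002,0],[0,0,0]],[0,[0.014,-0.002,0],[0,0,0]],[0,[0.016,-0.002,0],[0,0,0]],[0,[0.016,-0.002,0],[0,0,0]]]}}

```text
time: 30.13
eef_pos: [0.3473, -0.2866, 0.0105]
tcp_rot: [-0.5, -0.5, 0.5, -0.5]
contact_force: [-0.8, 0.5, -2.0]
opening: 0.386
```

```bash
python3 - <<'E'
from h import *
to([.3480,-.2867,.0105],-np.pi/2)
E
```

```text
t 30.13 pos [ 0.3473 -0.2866  0.0105] F [-0.785   0.4985 -2.0454] op 0.386 yaw0 -1.572 yaw -1.571 q6 0.66
 shift [-0.0001  0.0024  0.0004] turn [-0.0007 -0.      0.0001]
```

{"op": "play_rows", "data": {"rows": [[0,[0.002,0.002,0],[0,0,0]],[0,[0.003,0.002,0],[0,0,0]],[45,[0.003,0.002,0],[0,0,0]],[56,[0.003,0.002,0],[0,0,0]],[56,[0.003,0.002,0],[0,0,0]],[56,[0.003,0.002,0],[0,0,0]],[56,[-0.04,0.002,0],[0,0,0]],[56,[-0.12,0.002,0],[0,0,0]],[56,[-0.25,0.002,0],[0,0,0]],[56,[-0.38,0.002,0],[0,0,0]]]}}

```text
time: 30.97
eef_pos: [0.3471, -0.2854, 0.1244]
tcp_rot: [0.5, 0.501, -0.5, 0.499]
contact_force: [0.6, 0.0, -0.5]
opening: 0.555
```

{"op": "play_rows", "data": {"rows": [[56,[-0.1,0,0],[0,0,0]],[56,[-0.1,0,0],[0,0,0]],[56,[-0.1,0,0],[0,0,0]],[56,[-0.1,0,0],[0,0,0]]]}}

```text
time: 31.3
eef_pos: [0.3477, -0.2861, 0.1536]
tcp_rot: [0.5, 0.5, -0.5, 0.499]
contact_force: [-0.4, -0.1, -0.2]
opening: 0.56
```

```bash
python3 - <<'E'
from h import *
to([.348,-.287,.15],-np.pi/2)
c=cams.read_camera("wrist"); print("upper flange",*disc(c,(.345,-.287),.041,smax=50)); 
x0,y0,x1,y1=190,90,450,290
cs,cd=cams.read_camera("scene"),cams.read_camera("side")
A=cv2.resize(c["color"][60:380,60:,::-1],(520,287))
B=cv2.resize(cs["color"][110:230,180:440,::-1],(520,240),interpolation=cv2.INTER_CUBIC)
D=cv2.resize(cd["color"][165:365,195:345,::-1],None,fx=527/200*.8,fy=527/200,interpolation=cv2.INTER_CUBIC)
x,y=[int(v) for v in w2px(cd,[[.345,-.287,.035]])[0]]
E=cv2.resize(cd["color"][y-25:y+25,x-20:x+20,::-1],(211,263),interpolation=cv2.INTER_CUBIC)
x,y=[int(v) for v in w2px(cs,[[.345,-.287,.035]])[0]]
F=cv2.resize(cs["color"][y-25:y+25,x-20:x+20,::-1],(211,264),interpolation=cv2.INTER_CUBIC)
cv2.imwrite("pics/fin.png",np.hstack([np.vstack([A,B]),np.vstack([E,F])]))
E
```

```text
t 31.3 pos [ 0.3477 -0.2861  0.1536] F [-0.3614 -0.1067 -0.162 ] op 0.56 yaw0 -1.572 yaw -1.571 q6 0.66
 shift [0.0121 0.001  0.003 ] turn [-0.0007 -0.0004  0.0003]
upper flange [ 0.3455 -0.287 ] 0.03013012371957302 [ 290  150   67   65 2846] [0.0592 0.0592]
```

View pics/fin.png

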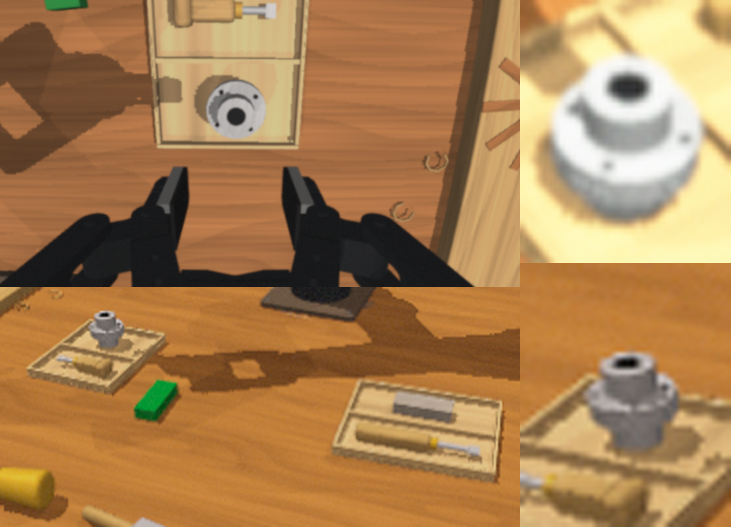

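The picture shows both kits complete. The upper rim is centred at (0.3455, −0.2870) against the lower at (0.3449, −0.2871), and the arm is clear at z ≈ 0.15. Handing in.

```bash
python3 -c "
from plant import ctrl
print(ctrl.sign_off())"
```

```text
the job is handed in; nothing more can be done
None
```

I made up both kits and handed the job in at about 31 s of the 128 s allowed.

- **Long tray:** the long gouge lies lengthwise in the +x compartment and the stone lengthwise in the −x one.
- **Short tray:** the palm gouge lies lengthwise in the +x compartment. In the −x one the hub-down plate stands on the floor with the hub-up plate face to face on top.

**Last checks:** the final pictures show everything flat and let go, with the arm clear about 0.15 m up. The two rims are centred within about 1 mm of each other: upper (0.3455, −0.2870), lower (0.3449, −0.2871). The mallet, brush, tin and look-alikes were not touched; the last views showed the green block, mallet and brush only in part, and the tin not at all.

**What failed or disagreed:**
- **Fingertip height:** the tips sit about 35 mm (shut) to 48 mm (open) higher than the reported TCP height says. The first close on the long gouge therefore caught nothing, and I worked to measured heights after that.
- **First rim grip:** before I knew the tips sit higher still when open, the first grip on the hub-down plate slipped and pressed on it with 17 N. The plate stayed within about 1–2 mm of where it was, and the second grip held.
- **Opening reading:** it ran about 1–3 mm below the true widths of the parts.

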